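# Work the springs of a laser tilt mount against their set marks

### The job

Check both springs of the laser's tilt mount with your fingertips. First press down the round pad until its pointer is level with the brass mark on its scale, hold it there for a good second and let it spring back up; then do the same with the square pad, pressing neither pointer well past its mark. Touch neither the pointers, the brass marks nor the laser barrel, and pick up or shift nothing that stands around.

Things in the scene. Friction and masses are not known exactly. Their poses are not given: they have to be found in the camera images.
- mount: Sprung tilt mount, fixed: grey base 215 x 215 x 12 mm (-35 to +180 mm in own x and y) carrying a 135 mm square aluminium tilt plate, top 72 mm up, hung on a ball at the near corner. Origin: on the table under that pivot ball (68 mm up). Own z up; the round pad, its pointer and scale lie along own +x (right, seen from the robot), the square pad with its own along own +y (left).
- round_pad: The round domed black pad, 28 mm across and 12.5 mm tall, fixed on the tilt plate's corner on the mount's own +x arm, 95 mm from the pivot; the place to press, straight down, with shut fingertips. Origin: centre of its underside. Within 25 mm of its edge nothing stands higher than its top.
- round_pad_top (a point): Centre of the top of the round pad, 84.5 mm above the table at rest.
- round_tilt (a joint): Tilt of the plate at the round pad's corner, rad: 0 at rest (up), grows as the pad is pressed, stop at 0.30; springs back by itself. It starts to move at about 3 N and takes about 12 N at 0.22; the square corner hardly moves meanwhile. The pad sinks 95 mm x sin(tilt), the pointer tip 150 mm x sin(tilt).
- round_pointer: Steel pointer bar, 8 mm wide and 4 mm thick, on the tilt plate's edge, running outward past the round pad along own x to 150 mm from the pivot. Its body origin lies at the pivot, not on the bar. Not to be touched.
- round_tip (a point): Outer end of the round pad's pointer, mid-thickness; 68 mm above the table at rest, sinks as the pad is pressed.
- round_mark (a point): The round pad's set mark: inner end, mid-thickness, of a brass tab 8 mm wide, 4 mm thick, on a rider held by friction on an upright white scale (ticks 5 mm apart, top 88 mm up, past the pointer's tip, on its own -y side). The tab is in line with the pointer, 4 mm beyond its tip, 35 to 52 mm up, differing each time. Level means equal z; they do not collide. Not to be touched.
- square_pad: The square flat-topped black pad, 26 x 26 mm and 12.5 mm tall, fixed on the tilt plate's corner on the mount's own +y arm, 95 mm from the pivot; the place to press, straight down, with shut fingertips. Origin: centre of its underside. Within 25 mm of its edge nothing stands higher than its top.
- square_pad_top (a point): Centre of the top of the square pad, 84.5 mm above the table at rest.
- square_tilt (a joint): Tilt of the plate at the square pad's corner, rad: 0 at rest (up), grows as the pad is pressed, stop at 0.30; springs back by itself. It starts to move at about 3 N and takes about 12 N at 0.22; the round corner hardly moves meanwhile. The pad sinks 95 mm x sin(tilt), the pointer tip 150 mm x sin(tilt).
- square_pointer: Steel pointer bar, 8 mm wide and 4 mm thick, on the tilt plate's edge, running outward past the square pad along own y to 150 mm from the pivot. Its body origin lies at the pivot, not on the bar. Not to be touched.
- square_tip (a point): Outer end of the square pad's pointer, mid-thickness; 68 mm above the table at rest, sinks as the pad is pressed.
- square_mark (a point): The square pad's set mark: inner end, mid-thickness, of a brass tab 8 mm wide, 4 mm thick, on a rider held by friction on an upright white scale (ticks 5 mm apart, top 88 mm up, past the pointer's tip, on its own -x side). The tab is in line with the pointer, 4 mm beyond its tip, 35 to 52 mm up, differing each time. Level means equal z; they do not collide. Not to be touched.
- laser: Black laser barrel, 24 mm across, 62 mm long, lying on the middle of the tilt plate along its diagonal; top about 100 mm above the table. Origin: on the plate under its middle. Not to be touched.
- slug: Loose bright steel slug, 25 mm across, 40 mm tall, standing on the outer corner of the mount's base. Origin: underside centre. A bystander.
- wrench: Loose wrench, 160 mm long, lying beside the mount. Origin: underside centre. A bystander.
- screwdriver: Loose screwdriver lying near the pivot corner. Origin: underside centre. A bystander.
- jar: Loose white jar with a steel lid, 56 mm across, 70 mm tall. Origin: underside centre. A bystander.
- carton: Loose cardboard carton, 60 x 45 x 40 mm. Origin: underside centre. A bystander.
- bolt: Loose dark bolt standing on its head, 32 mm across, 50 mm tall. Origin: underside centre. A bystander.
- offcut: Loose square steel tube offcut, 80 x 40 x 40 mm, lying. Origin: underside centre. A bystander.

How it is judged:
On the way, in this order (a step that is already met when the one before it is completed fails the run):
1. the round pad is pressed by the fingers and its pointer is level with its mark, within 4 mm, for 0.8 s, the square corner being up (z of round_tip in the frame of round_mark between -0.004 and 0.004 m and contact force between the fingers and round_pad above 0.5 N and value of joint square_tilt below 0.03 rad), for 0.8 s.
2. the round pad is let go and its corner is back up (value of joint round_tilt below 0.02 rad and contact force between the fingers and round_pad below 0.1 N), for 0.2 s.
3. the square pad is pressed by the fingers and its pointer is level with its mark, within 4 mm, for 0.8 s, the round corner being up (z of square_tip in the frame of square_mark between -0.004 and 0.004 m and contact force between the fingers and square_pad above 0.5 N and value of joint round_tilt below 0.03 rad), for 0.8 s.
4. the square pad is let go and its corner is back up (value of joint square_tilt below 0.02 rad and contact force between the fingers and square_pad below 0.1 N), for 0.2 s.
At the end, for the whole second after the job is handed in: Both corners are released and back up (tilt under 0.02 rad), both brass marks are within 3 mm of where they were set, and every loose thing is within 20 mm of where it stood (all of step 2 and all of step 4 and distance of each of round_mark, square_mark from where it was at the start of the episode below 0.003 m and distance of each of slug, wrench, screwdriver, jar, carton, bolt, offcut from where it was at the start of the episode below 0.02 m); the robot touches nothing.
It fails at once if the round pad's pointer is pressed more than 10 mm past its mark (z of round_tip in the frame of round_mark below -0.01 m).
It fails at once if the square pad's pointer is pressed more than 10 mm past its mark (z of square_tip in the frame of square_mark below -0.01 m).
It fails at once if a pointer or the laser barrel is touched (contact force between any of the fingers, the arm and round_pointer above 1 N or contact force between any of the fingers, the arm and square_pointer above 1 N or contact force between any of the fingers, the arm and laser above 1 N).
It fails at once if a brass mark is shifted by more than 3 mm (distance of any of round_mark, square_mark from where it was at the start of the episode above 0.003 m).
It fails at once if a loose thing is shifted or lifted by more than 20 mm (distance of any of slug, wrench, screwdriver, jar, carton, bolt, offcut from where it was at the start of the episode above 0.02 m).
It also fails if it takes over 51 s, if anything falls off the work surface, if the arm or the gripper's body presses on something with over 40 N, if the wrist force passes 120 N, or if a joint passes its speed limit or range.

### The arm

A 6-joint arm with a two-finger parallel gripper is mounted at the origin on the work surface. World frame = base frame: x ahead of the robot, y to its left, z up, the work surface at z = 0. Lengths are in m, angles in rad, forces in N, time in s.
With the tool pointing down it reaches from about 0.3 to 0.875 m from the base axis. Payload 6.4 kg.
Tool frame: the origin (TCP) lies on the centre line of the jaws, within the pads' length; the fingertips stand nose_length ahead of it and the grasp point (between the pads) lies 2 mm behind it (nose_length is the distance from the TCP to the fingertips, in m); x points along the fingers, z is the direction in which the jaws open and shut, and the axes are right-handed (so a half turn about x gives the same grasp; the last joint's range is limited). The gripper opens to 88 mm and grips with 3 to 60 N. Pads are 18 mm wide; open, the fingers measure 123 mm over their backs; the gripper's body (75 mm by 187 mm) begins 45 mm behind the grasp point.
Start: joints at [-1.401, 0.181, 1.607, -0, 1.354, -0.206], TCP at [0.211, -0.535, 0.256] pointing down, gripper open.
Joint ranges: [-2.99, 2.99], [-0.89, 2.07], [0.3, 2.58], [-1.14, 4.28], [0, 2.63], [-3.12, 3.12]. Speed limits (rad/s): [2.57, 2.57, 3.01, 3.14, 3.14, 3.14].

### API

Orientations are given as [roll, pitch, yaw] about the fixed x, y, z axes, in that order (R = Rz(yaw) Ry(pitch) Rx(roll)).
In Python, from bench import * gives the robot as it stands.
- The arm moves only by the shell command python3 -m creep 'ROWS' [OPENING] [FORCE]. ROWS is JSON, a list of rows, each an object of numbers: "dx", "dy", "dz": the shift along the world's x, y, z in m; "turn": the turn about the world's z in degrees. A call has 1 to 8 rows; each row is the pose to reach, as a shift and turn from the pose measured when the call began; what a row does not reach only later rows make up. A row lasts 1/8 s, in which the tool goes at most 62.5 mm and 10.7 degrees, less where a joint would pass 70% of its speed; a pose out of reach is approached as far as the arm can. A call with a gripper value outside its range is refused whole. OPENING is the gripper command: -1 is shut, 1 is fully open, values between are in proportion, set as the call begins (- or left out, the last holds). The fingers move at their own pace and stop on an object; FORCE is the grip in N (left out, the last holds). Time passes only in rows, so rows that repeat a pose let the fingers close. It gives the time, the measured TCP pose, the force and the opening at its end, in the units of the state.
- get_state(): the state, without advancing time (a new reading comes with each control period).
- get_image(name): name is "side" or "top" or "wrist"; returns the picture (420x560x3 uint8, blue, green, red); there is no depth.
- calibration(name): a dict with "fx", "fy", "cx", "cy" (pixels), "k1" (the pictures are not rectified: a ray, as slopes to the right and down, at radius r is drawn at 1 + k1 r^2 times it, then the intrinsics apply), "extrinsics" (4x4, takes a point from camera to world coordinates). Camera axes: x right, y down, z forward; pixel columns grow to the right and rows downward; lengths in m; the calibration is good to about 2 mm. A picture is of the moment at which its call begins: read the wrist's pose just before it. calibration takes no time and is no camera call; for the wrist camera it gives the pose at the moment of the call.
- finish_job(): hands the job in, once; it reports no verdict.
The state is a dict: "time_s": time; "joint_positions": joint angles; "joint_velocities": joint speeds; "tau": joint torques, N m; "position": TCP position; "tcp_rot": TCP orientation; "force": force on the tool from outside, world axes, zero at the start; "moment": the same for the moment, N m; "finger_gap": opening from 0.0 (shut) to 1.0 (fully open).
Only numpy, scipy, OpenCV 4.12 (cv2) and the standard library are available. Lean on these libraries where they do the work, as an engineer would, in place of code of your own. Each camera call takes 0.05 s, during which the arm holds its last target.

## Working session

There is one attempt and no reset: what is moved stays moved. The work goes in short steps, Python scripts to look and compute and a shell command to move; the robot and the scene stay as the last step left them, time stands still between calls to the robot, and variables do not carry over. Pictures are saved under pics/ and viewed, and the job is handed in when it is done.

```bash
ls; mkdir -p pics; python3 - <<'E'
from bench import *
import cv2
s=get_state();print({k:s[k] for k in ['time_s','position','tcp_rot','force','finger_gap']})
try: print(nose_length)
except Exception as e: print(e)
for n in ['side','top','wrist']:
    c=calibration(n);print(n,c)
    cv2.imwrite(f'pics/{n}0.png',get_image(n))
E
```

```text
pics
{'time_s': 0.0, 'position': array([ 0.21096869, -0.5343508 ,  0.25480393]), 'tcp_rot': array([2.92893626, 1.56903257, 1.73397592]), 'force': array([-0.24384386, -0.02134765,  0.09231893]), 'finger_gap': 0.997586892680405}
0.017
side {'fx': 407.0041826639981, 'fy': 407.0041826639981, 'cx': 277.3595154892965, 'cy': 215.61823684450013, 'k1': 0.014031479035292373, 'extrinsics': array([[ 0.86301992, -0.26852642,  0.42789037,  0.27784097],
       [-0.50496239, -0.48282975,  0.71546378, -0.53770142],
       [ 0.01447727, -0.83352804, -0.55228744,  0.48175964],
       [ 0.        ,  0.        ,  0.        ,  1.        ]])}
top {'fx': 454.34125191402603, 'fy': 454.34125191402603, 'cx': 276.25005580986, 'cy': 201.58939670930613, 'k1': -0.0966203045417876, 'extrinsics': array([[-0.00121156, -0.99624634,  0.08655498,  0.51499771],
       [-0.99983539,  0.00277376,  0.01793061, -0.03385071],
       [-0.01810338, -0.08651901, -0.9960857 ,  1.01055983],
       [ 0.        ,  0.        ,  0.        ,  1.        ]])}
wrist {'fx': 325.8985060354614, 'fy': 325.8985060354614, 'cx': 288.66730976653776, 'cy': 211.00361887594633, 'k1': -0.02627701489383114, 'extrinsics': array([[ 0.36557602, -0.89720644, -0.24773932,  0.2751774 ],
       [-0.93078002, -0.35286036, -0.09559349, -0.50963861],
       [-0.00165029,  0.26553749, -0.96409912,  0.38395855],
       [ 0.        ,  0.        ,  0.        ,  1.        ]])}
```

View pics/side0.png

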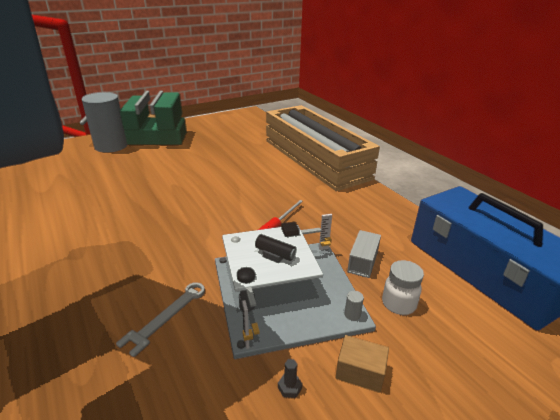

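View pics/top0.png

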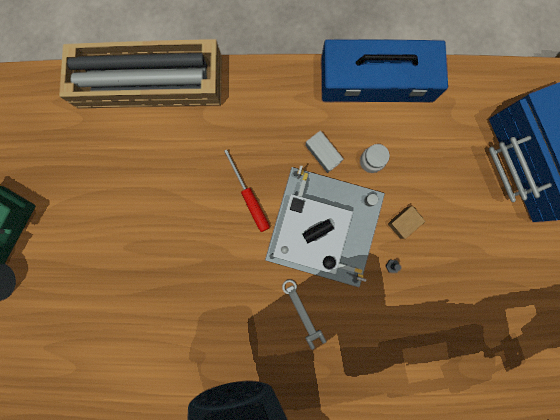

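View pics/wrist0.png

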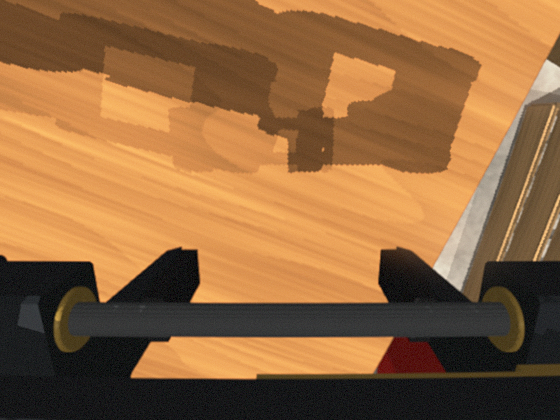

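The scene is visible in both fixed views: mount near top (325,230) and side (285,270). I'll enlarge those parts.

```bash
cat > h.py <<'E'
from bench import *
import cv2, numpy as np
def und(c,u,v):
    x=(u-c['cx'])/c['fx'];y=(v-c['cy'])/c['fy'];X,Y=x,y
    for _ in range(20):
        f=1+c['k1']*(X*X+Y*Y);X,Y=x/f,y/f
    return X,Y
def ray(c,u,v):
    X,Y=und(c,u,v);E=c['extrinsics'];return E[:3,3],E[:3,:3]@np.array([X,Y,1.])
def onz(c,u,v,z):
    o,d=ray(c,u,v);return o+d*(z-o[2])/d[2]
def proj(c,p):
    E=c['extrinsics'];q=E[:3,:3].T@(np.asarray(p)-E[:3,3]);x,y=q[0]/q[2],q[1]/q[2];f=1+c['k1']*(x*x+y*y)
    return np.array([x*f*c['fx']+c['cx'],y*f*c['fy']+c['cy']])
def crop(im,x,y,w,h,s,name):
    o=cv2.resize(im[y:y+h,x:x+w],None,fx=s,fy=s,interpolation=cv2.INTER_CUBIC);cv2.imwrite(name,o)
E
python3 - <<'E'
from h import *
s=cv2.imread('pics/side0.png');t=cv2.imread('pics/top0.png')
crop(t,250,150,150,145,4,'pics/t1.png')
crop(s,205,200,180,150,4,'pics/s1.png')
E
```

```text
(no output)
```

View pics/t1.png

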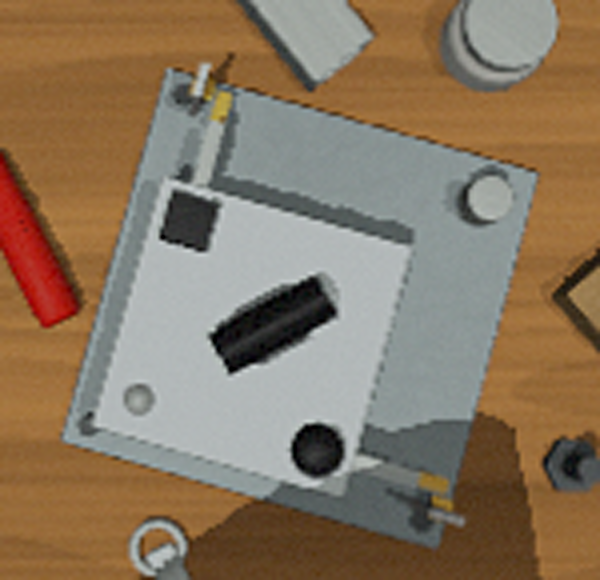

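View pics/s1.png

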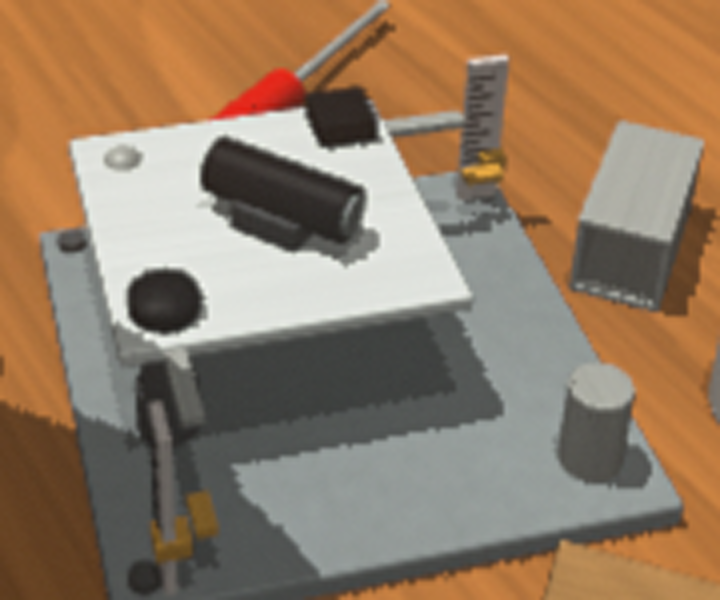

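```bash
python3 - <<'E'
from h import *
t=cv2.imread('pics/top0.png');c=calibration('top');cs=calibration('side')
def cen(im,x,y,w,h,th):
    g=cv2.cvtColor(im,cv2.COLOR_BGR2GRAY)[y:y+h,x:x+w];m=(g<th).astype('uint8')
    n,l,st,ce=cv2.connectedComponentsWithStats(m);k=1+st[1:,4].argmax();return ce[k]+[x,y],st[k]
r,a=cen(t,320,252,18,20,70);q,b=cen(t,287,195,22,20,80);print(r,a,q,b)
R=onz(c,*r,.083);Q=onz(c,*q,.083);print(R,Q)
M=(R+Q)/2; v=R-Q; # R=P+95ex,Q=P+95ey ; 
print('dist',np.linalg.norm(v)/.09500/2**.5)
ang=np.arctan2(v[1],v[0])+np.pi/4;ex=np.array([np.cos(ang),np.sin(ang)]);ey=np.array([-ex[1],ex[0]])
P=M[:2]-.0475*(ex+ey);print('P',P,'yaw',np.degrees(ang))
# check base corners
for nm,l in [('oo',(-.035,-.035)),('xo',(.18,-.035)),('xy',(.18,.18)),('oy',(-.035,.18))]:
    w=np.r_[P+l[0]*ex+l[1]*ey,.012];print(nm,w,(proj(c,w)-[250,150])*4,(proj(cs,w)-[205,200])*4)
for nm,l in [('rtip',(.15,0,.068)),('stip',(0,.15,.068)),('rp',(.095,0,.0845)),('sp',(0,.095,.0845)),('ball',(0,0,.072))]:
    w=np.r_[P+l[0]*ex+l[1]*ey,l[2]];print(nm,w,(proj(c,w)-[250,150])*4,(proj(cs,w)-[205,200])*4)
E
```

```text
[328.8962963  262.06666667] [  3   4  13  13 135] [296.77777778 204.83006536] [  3   3  15  15 153]
[ 0.47219163 -0.1237879   0.083     ] [ 0.58882238 -0.05917335  0.083     ]
dist 0.9924303730669886
P [ 0.49795331 -0.03272046] yaw -106.01312440828706
oo [0.47396637 0.0105765  0.012     ] [ 56.90612774 439.38437643] [ 36.13927046 226.69161213]
xo [ 0.414657   -0.19608118  0.012     ] [436.27058881 547.73823247] [111.87541243 613.08488151]
xy [ 0.62131469 -0.25539055  0.012     ] [537.79468823 169.95941586] [683.69825053 499.4934838 ]
oy [ 0.68062406 -0.04873287  0.012     ] [163.97516415  64.7524178 ] [485.06390317 161.04053824]
rtip [ 0.45657468 -0.17690024  0.068     ] [415.98922106 476.95072244] [191.27502453 417.39498026]
stip [ 0.64213309 -0.07409909  0.068     ] [214.36669369 119.82226434] [458.38644211 115.26615384]
rp [ 0.47174684 -0.12403432  0.0845    ] [316.36714908 449.28389821] [160.7153268  278.38771587]
sp [ 0.58926717 -0.05892693  0.0845    ] [186.70329698 218.22066911] [339.20826012 100.7251881 ]
ball [ 0.49795331 -0.03272046  0.072     ] [135.88752518 397.31496756] [119.94370214 154.71167707]
```

```bash
python3 - <<'E'
from h import *
s=cv2.imread('pics/side0.png');t=cv2.imread('pics/top0.png')
crop(s,235,275,40,70,8,'pics/s2.png');crop(s,295,205,60,55,10,'pics/s3.png')
crop(t,330,255,40,30,16,'pics/t2.png');crop(t,285,160,35,35,16,'pics/t3.png')
for n in ['s2','s3','t2','t3']: pass
a=[cv2.imread(f'pics/{n}.png') for n in ['s2','s3']]
h=max(i.shape[0] for i in a);cv2.imwrite('pics/s23.png',np.hstack([cv2.copyMakeBorder(i,0,600-i.shape[0],0,0,0) if i.shape[0]<600 else i[:600] for i in a])[:600,:800])
ct=calibration('top');cs=calibration('side')
P=np.array([.498,-.0327]);g=np.radians(-106);ex=np.array([np.cos(g),np.sin(g)]);ey=np.array([-ex[1],ex[0]])
for nm,d in [('r',ex),('s',ey)]:
    for z in (.068,.052,.048,.044,.04,.036):
        print(nm,z,proj(cs,np.r_[P+.154*d,z]).round(1),proj(ct,np.r_[P+.154*d,z]).round(1))
E
```

```text
r 0.068 [253.4 306.4] [355.9 269.7]
r 0.052 [253.6 314.6] [354.7 269.2]
r 0.048 [253.7 316.6] [354.4 269.1]
r 0.044 [253.7 318.5] [354.1 269. ]
r 0.04 [253.8 320.5] [353.8 268.9]
r 0.036 [253.8 322.5] [353.5 268.8]
s 0.068 [321.8 228.5] [304.1 178.1]
s 0.052 [321.1 235.8] [303.8 179.1]
s 0.048 [320.9 237.6] [303.7 179.4]
s 0.044 [320.8 239.4] [303.6 179.6]
s 0.04 [320.6 241.2] [303.5 179.9]
s 0.036 [320.4 243. ] [303.4 180.1]
```

View pics/s2.png

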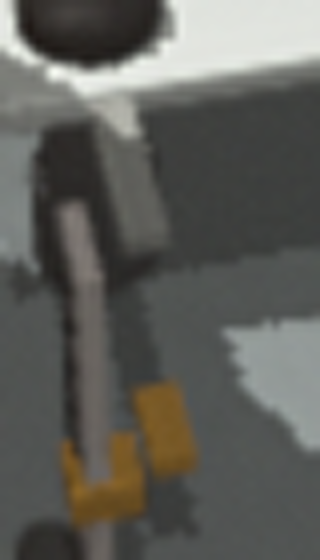

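View pics/s3.png

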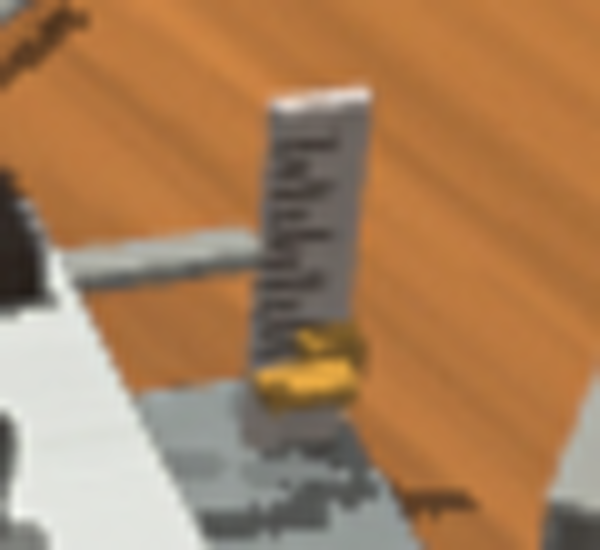

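View pics/t2.png

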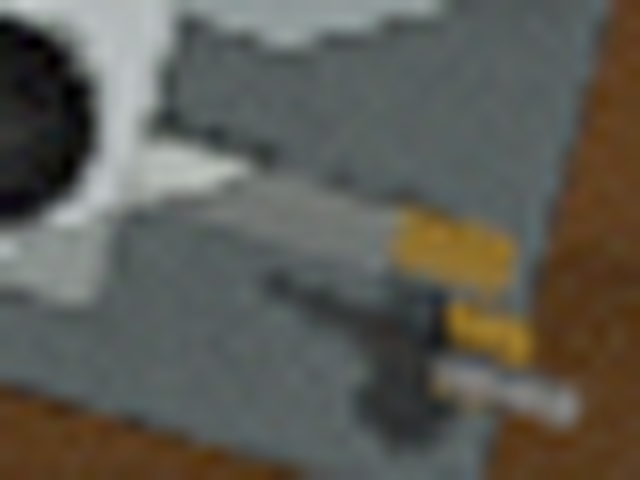

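View pics/t3.png

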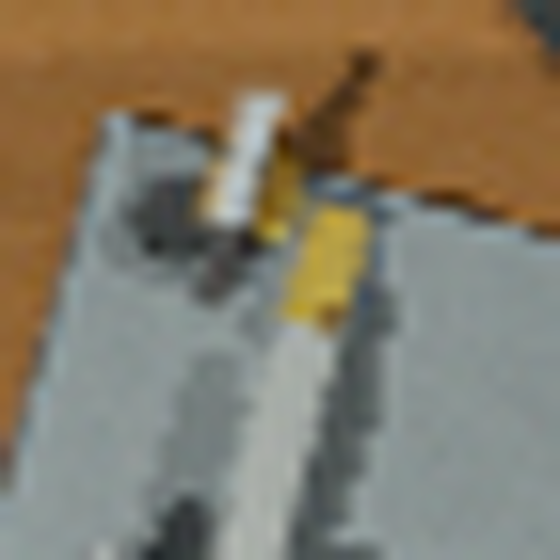

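The round tab is seen in side at about (255,323), near the low end of its range. The square tab is mostly hidden behind its scale at about (328,240). I'll take a wrist view of each, square first.

```bash
python3 -m creep '[{"dx":0.05,"dy":0.045,"turn":-8},{"dx":0.1,"dy":0.09,"turn":-16},{"dx":0.15,"dy":0.135,"dz":-0.02,"turn":-24},{"dx":0.2,"dy":0.18,"dz":-0.04,"turn":-32},{"dx":0.25,"dy":0.23,"dz":-0.06,"turn":-37},{"dx":0.29,"dy":0.265,"dz":-0.07,"turn":-37},{"dx":0.314,"dy":0.286,"dz":-0.075,"turn":-37},{"dx":0.314,"dy":0.286,"dz":-0.075,"turn":-37}]' -1 20
python3 - <<'E'
from h import *
import pickle
s=get_state();c=calibration('wrist');im=get_image('wrist');cv2.imwrite('pics/w1.png',im);pickle.dump(c,open('w1.pkl','wb'))
from scipy.spatial.transform import Rotation as R
r=s['tcp_rot'];print(s['time_s'],s['position'],R.from_euler('xyz',r).as_matrix().round(3),c['extrinsics'].round(3))
E
```

```text
0.15 [ 0.21096626 -0.53449672  0.25504662] [[-0.     0.93   0.367]
 [ 0.001  0.367 -0.93 ]
 [-1.     0.    -0.001]] [[ 0.366 -0.897 -0.248  0.275]
 [-0.931 -0.353 -0.096 -0.51 ]
 [-0.001  0.266 -0.964  0.384]
 [ 0.     0.     0.     1.   ]]$[0]: bad value
```

View pics/w1.png

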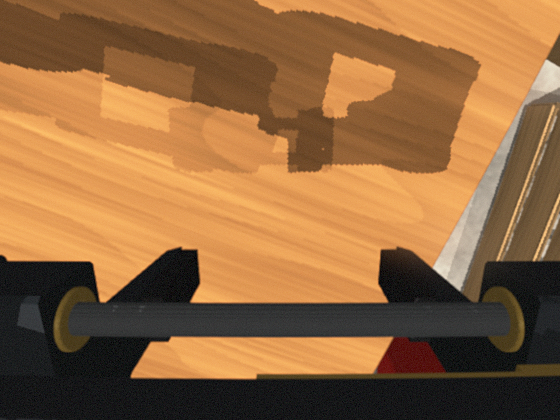

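The call was refused and nothing moved. I'll give every row all four keys.

```bash
python3 -m creep '[{"dx":0.045,"dy":0.04,"dz":0,"turn":-8},{"dx":0.09,"dy":0.08,"dz":0,"turn":-16},{"dx":0.135,"dy":0.12,"dz":-0.02,"turn":-24},{"dx":0.18,"dy":0.16,"dz":-0.04,"turn":-32},{"dx":0.225,"dy":0.2,"dz":-0.06,"turn":-37},{"dx":0.27,"dy":0.24,"dz":-0.07,"turn":-37},{"dx":0.314,"dy":0.286,"dz":-0.075,"turn":-37},{"dx":0.314,"dy":0.286,"dz":-0.075,"turn":-37}]' -1 20
cat > w.py <<'E'
from h import *
import pickle,sys
n=sys.argv[1]
s=get_state();c=calibration('wrist');im=get_image('wrist');cv2.imwrite(f'pics/{n}.png',im);pickle.dump(c,open(f'{n}.pkl','wb'))
print(s['time_s'],s['position'],c['extrinsics'].round(3))
E
python3 w.py w2
```

```text
time_s: 1.2
position: [0.5268, -0.2449, 0.1793]
tcp_rot: [-2.803, 1.568, 1.645]
force: [-0.8, -0.6, 0.7]
finger_gap: 0.118
1.2 [ 0.52682897 -0.24487321  0.17930445] [[-0.263 -0.93  -0.257  0.593]
 [-0.965  0.252  0.073 -0.263]
 [-0.003  0.267 -0.964  0.308]
 [ 0.     0.     0.     1.   ]]
```

View pics/w2.png

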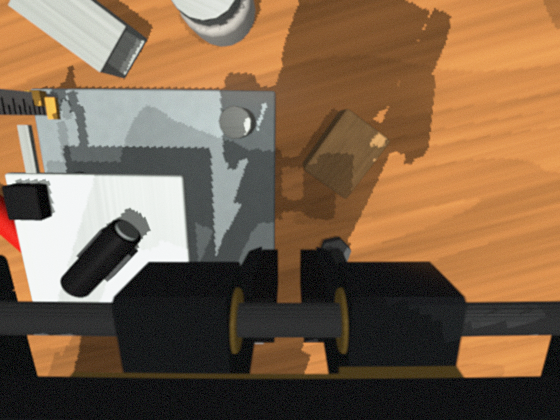

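```bash
python3 - <<'E'
from h import *
import pickle
im=cv2.imread('pics/w2.png');crop(im,0,70,80,60,10,'pics/w2a.png')
c=pickle.load(open('w2.pkl','rb'))
P=np.array([.498,-.0327]);g=np.radians(-106);ex=np.array([np.cos(g),np.sin(g)]);ey=np.array([-ex[1],ex[0]])
f=lambda a,b,z:(proj(c,np.r_[P+a*ex+b*ey,z])-[0,70])*10
print('tip top corners',f(.004,.15,.07),f(-.004,.15,.07),'bottom',f(.004,.15,.066))
print('base corner xy',f(.18,.18,.012),'oy',f(-.035,.18,.012))
for z in(.05,.045,.04,.035): print(z,f(.004,.154,z+.002),f(.004,.154,z-.002),f(-.004,.154,z+.002))
E
```

```text
tip top corners [249.08729573 563.96016748] [142.66417845 563.75569536] bottom [291.02147664 562.8206807 ]
base corner xy [2722.88947541  209.3884804 ] oy [266.42252839 196.58400297]
0.05 [419.05534499 505.88358696] [455.91787333 505.71157511] [318.91340173 505.6833019 ]
0.045 [464.96573493 505.6704774 ] [500.50735211 505.51330192] [366.54711426 505.44942838]
0.04 [509.2337199  505.47574776] [543.52287555 505.33212465] [412.48426442 505.23565274]
0.035 [551.94427911 505.29780944] [585.04487406 505.16658122] [456.81206943 505.04023876]
```

View pics/w2a.png

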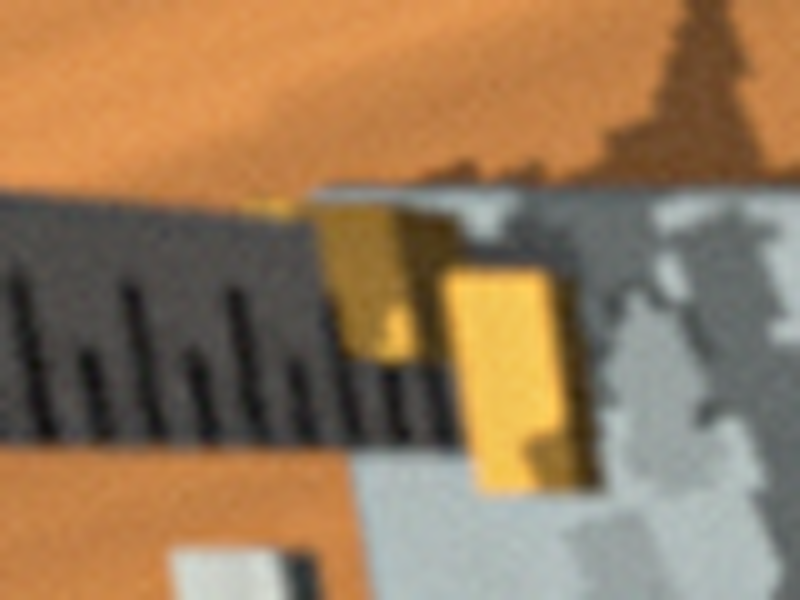

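Zoomed, the square tab's inner end spans about (48–57,119) px, with the pointer tip's corners at (17–28,125). The square mark comes out near z = 36.5 mm. Now the round one.

```bash
python3 -m creep '[{"dx":0.015,"dy":-0.01,"dz":0,"turn":10.6},{"dx":0.03,"dy":-0.02,"dz":0,"turn":21.2},{"dx":0.05,"dy":-0.03,"dz":0,"turn":31.8},{"dx":0.07,"dy":-0.04,"dz":0,"turn":42.4},{"dx":0.085,"dy":-0.05,"dz":0,"turn":53},{"dx":0.1,"dy":-0.055,"dz":0,"turn":63.6},{"dx":0.104,"dy":-0.057,"dz":0,"turn":74.2},{"dx":0.104,"dy":-0.057,"dz":0,"turn":84.8}]' -1
python3 -m creep '[{"dx":0,"dy":0,"dz":0,"turn":3},{"dx":0,"dy":0,"dz":0,"turn":3}]' -1
python3 w.py w3
python3 - <<'E'
from h import *
import pickle
im=cv2.imread('pics/w3.png')
c=pickle.load(open('w3.pkl','rb'))
P=np.array([.498,-.0327]);g=np.radians(-106);ex=np.array([np.cos(g),np.sin(g)]);ey=np.array([-ex[1],ex[0]])
k=proj(c,np.r_[P+.152*ex,.05]);x0,y0=max(0,int(k[0])-40),max(0,int(k[1])-30);print(x0,y0)
crop(im,x0,y0,80,60,10,'pics/w3a.png')
f=lambda a,b,z:(proj(c,np.r_[P+a*ex+b*ey,z])-[x0,y0])*10
print('tip top corners',f(.15,.004,.07),f(.15,-.004,.07),'bottom',f(.15,.004,.066))
print('base corner xo',f(.18,-.035,.012))
for z in(.05,.045,.04,.035): print(z,f(.154,.004,z+.002),f(.154,.004,z-.002),f(.154,-.004,z+.002))
E
```

```text
time_s: 2.25
position: [0.6289, -0.3057, 0.1795]
tcp_rot: [-2.493, 1.569, -2.845]
force: [0.5, 0.3, 0.5]
finger_gap: 0.006
time_s: 2.5
position: [0.6278, -0.3075, 0.1795]
tcp_rot: [-2.448, 1.568, -2.752]
force: [-0.3, 0.3, -0.2]
finger_gap: 0.005
2.5 [ 0.62775644 -0.30750808  0.17949952] [[ 0.954 -0.289 -0.081  0.649]
 [-0.3   -0.919 -0.255 -0.242]
 [-0.001  0.268 -0.964  0.308]
 [ 0.     0.     0.     1.   ]]
0 88
tip top corners [116.87091053 277.10987129] [ 10.96133281 281.63062856] bottom [161.00997516 277.59339096]
base corner xo [298.26635094 639.35095314]
0.05 [316.62338666 332.80726607] [354.81846899 332.47591572] [217.59015495 336.7952944 ]
0.045 [364.19417189 332.3958076 ] [401.02649367 332.08576839] [266.83615023 336.28556042]
0.04 [410.07045866 332.01077371] [445.61019365 331.72038026] [314.3364833  335.80671852]
0.035 [454.33937223 331.65010279] [488.65207267 331.37784528] [360.18027843 335.35641963]
```

View pics/w3.png

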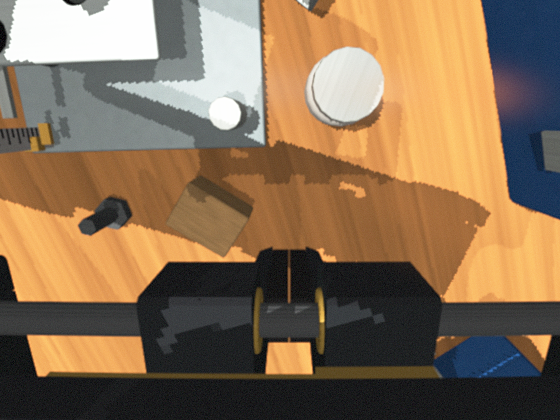

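View pics/w3a.png

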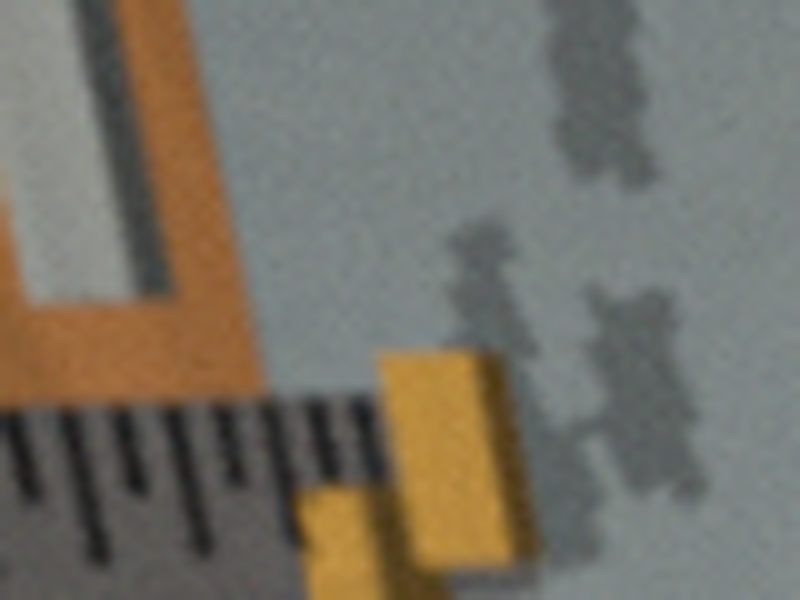

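Zoomed, the round tab's inner edge is at about (38–47,123) px, the tip at (3–13,118). The round mark comes out near z = 35 mm. That needs 33 mm of tip drop, so about 21 mm of pad sink. Next I go above the round pad.

```bash
python3 -m creep '[{"dx":-0.035,"dy":0.04,"dz":0,"turn":0},{"dx":-0.07,"dy":0.08,"dz":0,"turn":0},{"dx":-0.105,"dy":0.12,"dz":0,"turn":0},{"dx":-0.135,"dy":0.16,"dz":0,"turn":0},{"dx":-0.156,"dy":0.182,"dz":0,"turn":0},{"dx":-0.156,"dy":0.182,"dz":-0.03,"turn":0},{"dx":-0.156,"dy":0.182,"dz":-0.06,"turn":0},{"dx":-0.156,"dy":0.182,"dz":-0.06,"turn":0}]' -1
cat > st.py <<'E'
from h import *
import sys
n=sys.argv[1]
s=get_state();print(s['time_s'],s['position'].round(4),s['force'].round(2))
a=get_image('side');cv2.imwrite(f'pics/{n}_s.png',a);crop(a,205,180,180,150,4,f'pics/{n}_sc.png')
b=get_image('top');cv2.imwrite(f'pics/{n}_t.png',b);crop(b,250,150,150,145,4,f'pics/{n}_tc.png')
E
python3 st.py r1
```

```text
time_s: 3.55
position: [0.4702, -0.1247, 0.1179]
tcp_rot: [-3.033, 1.565, 2.945]
force: [0.1, 0.3, -0.0]
finger_gap: 0.008
3.55 [ 0.4702 -0.1247  0.1179] [ 0.12  0.34 -0.02]
```

View pics/r1_sc.png

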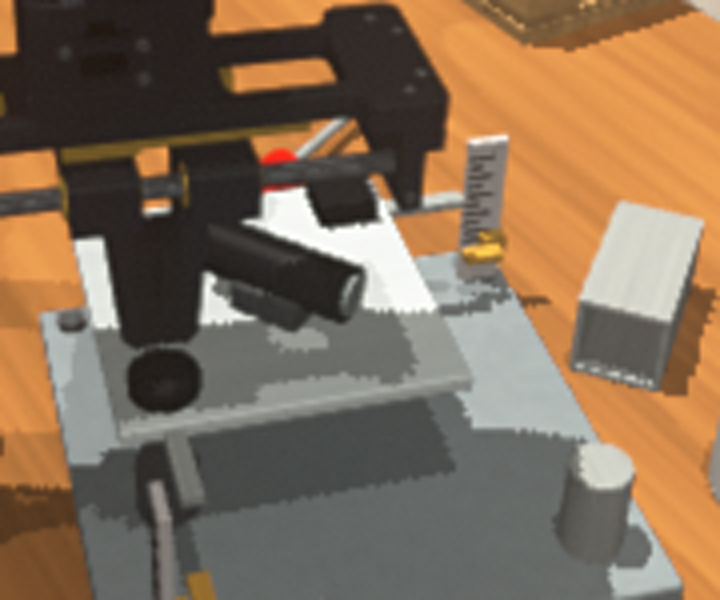

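View pics/r1_tc.png

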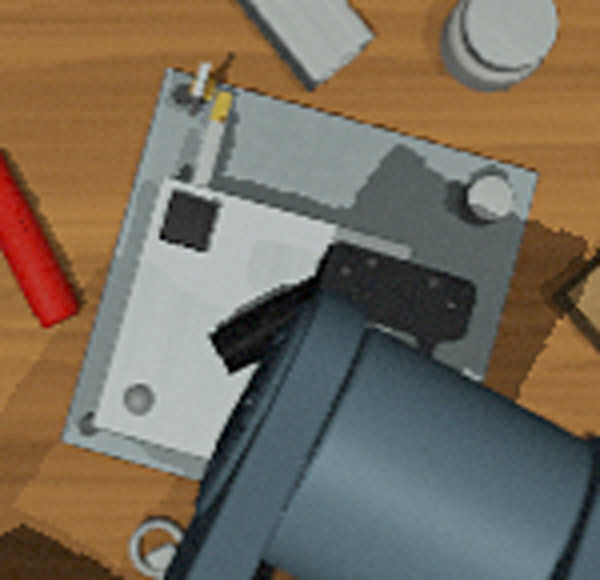

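Side view: fingers are centred over the round pad at crop (165,340) against pad (165,378), still clear. Lowering to about half depth.

```bash
python3 -m creep '[{"dx":0.001,"dy":-0.001,"dz":-0.01,"turn":0},{"dx":0.002,"dy":-0.001,"dz":-0.015,"turn":0},{"dx":0.002,"dy":-0.001,"dz":-0.02,"turn":0},{"dx":0.002,"dy":-0.001,"dz":-0.023,"turn":0},{"dx":0.002,"dy":-0.001,"dz":-0.026,"turn":0},{"dx":0.002,"dy":-0.001,"dz":-0.026,"turn":0}]' -1
python3 st.py r2
python3 - <<'E'
from h import *
crop(cv2.imread('pics/r2_s.png'),235,275,50,70,8,'pics/r2_z.png')
E
```

```text
time_s: 4.4
position: [0.4745, -0.1274, 0.0946]
tcp_rot: [-1.74, 1.568, -2.045]
force: [-1.5, -3.4, 5.7]
finger_gap: 0.004
4.4 [ 0.4745 -0.1274  0.0946] [-1.52 -3.35  5.7 ]
```

View pics/r2_z.png

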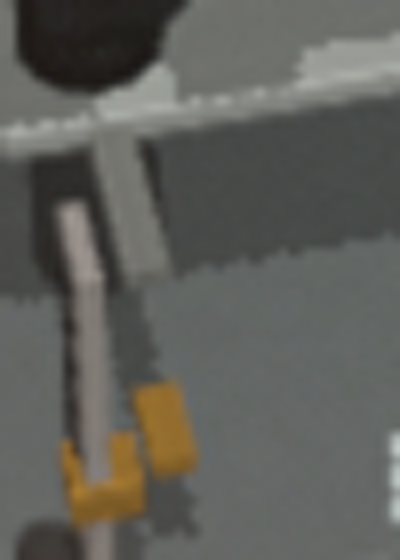

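View pics/r2_sc.png

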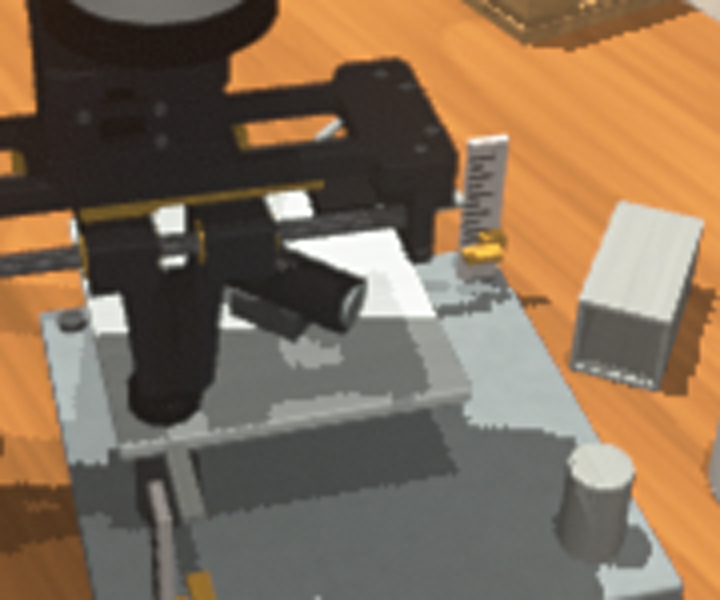

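The pointer tip has dropped about 3 px and the fingertips are still on the pad. Force is 5.7 N up, with a slight outward drift that I'll correct. Pressing deeper.

```bash
python3 -m creep '[{"dx":-0.002,"dy":0.002,"dz":-0.006,"turn":0},{"dx":-0.003,"dy":0.003,"dz":-0.009,"turn":0},{"dx":-0.003,"dy":0.003,"dz":-0.012,"turn":0},{"dx":-0.003,"dy":0.003,"dz":-0.0135,"turn":0},{"dx":-0.003,"dy":0.003,"dz":-0.0135,"turn":0}]' -1
python3 st.py r3
python3 - <<'E'
from h import *
crop(cv2.imread('pics/r3_s.png'),235,275,50,70,8,'pics/r3_z.png')
E
```

```text
time_s: 5.12
position: [0.4737, -0.1263, 0.0831]
tcp_rot: [-0.751, 1.564, -1.056]
force: [-0.5, -5.2, 10.3]
finger_gap: 0.004
5.125 [ 0.4737 -0.1263  0.0831] [-0.54 -5.23 10.34]
```

View pics/r3_z.png

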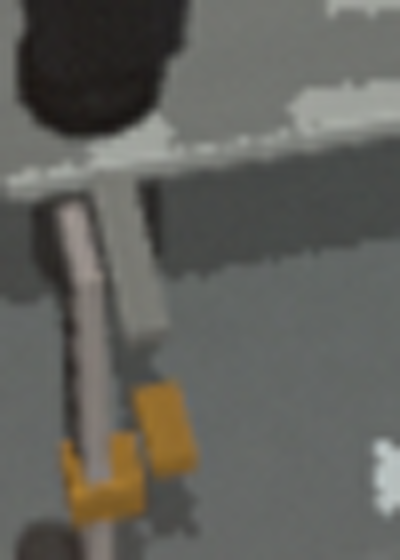

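```bash
python3 - <<'E'
from h import *
cs=calibration('side')
P=np.array([.498,-.0327])+.0012*np.array([-.276,-.961])+.0008*np.array([.961,-.276]);g=np.radians(-106);ex=np.array([np.cos(g),np.sin(g)]);ey=np.array([-ex[1],ex[0]])
def F(d,n,a,lat,z): return (proj(cs,np.r_[P+a*d+lat*n,z])-[235,275])*8
# bottom edge of end face & top edge of end face, for tilt t
for t in (0,.05,.1,.14,.16,.18,.2,.21,.22,.23):
    c,s=np.cos(t),np.sin(t)
    e=[]
    for h in(.002,-.002):
        e.append(F(ex,ey,.15*c+h*s,0,.068-.15*s+h*c))
    print(t,round(.068-.15*s,4),e[0].round(0),e[1].round(0))
print('mark .035 top/bot inner',F(ex,ey,.154,0,.037),F(ex,ey,.154,0,.033),'outer bot?',F(ex,ey,.166,0,.033))
def prof(n):
    im=cv2.imread(n).astype(int)
    for v in range(300,323): print(v,[int(im[v,u].sum()//3) for u in range(248,260)])
for n in ('pics/side0.png','pics/r3_s.png'): print(n);prof(n)
E
```

```text
0 0.068 [149. 230.] [149. 247.]
0.05 0.0605 [149. 261.] [149. 276.]
0.1 0.053 [150. 289.] [149. 304.]
0.14 0.0471 [149. 311.] [149. 324.]
0.16 0.0441 [149. 321.] [149. 334.]
0.18 0.0411 [149. 331.] [149. 343.]
0.2 0.0382 [149. 340.] [148. 352.]
0.21 0.0367 [148. 345.] [148. 356.]
0.22 0.0353 [148. 349.] [148. 361.]
0.23 0.0338 [148. 353.] [147. 365.]
mark .035 top/bot inner [156.45114093 380.05599937] [156.81511963 395.60621245] outer bot? [170.72115213 447.5159251 ]
pics/side0.png
300 [54, 83, 94, 92, 93, 95, 91, 72, 62, 62, 63, 62]
301 [49, 73, 94, 93, 92, 94, 91, 78, 63, 59, 62, 63]
302 [45, 66, 93, 94, 91, 94, 94, 86, 63, 62, 61, 63]
303 [45, 57, 84, 93, 91, 92, 95, 89, 68, 61, 62, 62]
304 [43, 54, 79, 90, 87, 87, 85, 82, 66, 60, 61, 61]
305 [42, 47, 66, 79, 77, 78, 81, 77, 68, 61, 61, 61]
306 [42, 47, 57, 68, 64, 61, 58, 61, 61, 62, 61, 61]
307 [44, 42, 46, 48, 46, 43, 48, 59, 60, 62, 62, 61]
308 [45, 41, 42, 41, 40, 43, 54, 61, 62, 64, 73, 66]
309 [50, 42, 39, 41, 48, 57, 63, 78, 79, 79, 82, 79]
310 [48, 42, 44, 53, 68, 77, 80, 83, 83, 82, 82, 82]
311 [51, 49, 53, 59, 68, 83, 8
[... 1272 characters left out ...]
95, 119, 117, 118, 120, 119, 107, 100, 100, 100, 100]
312 [75, 93, 120, 118, 119, 120, 118, 109, 100, 99, 100, 100]
313 [76, 87, 120, 119, 117, 120, 119, 112, 100, 99, 99, 100]
314 [81, 82, 113, 120, 118, 118, 120, 117, 100, 97, 98, 99]
315 [86, 79, 103, 119, 117, 118, 120, 117, 103, 98, 98, 98]
316 [95, 77, 93, 111, 106, 103, 100, 97, 98, 99, 98, 99]
317 [90, 72, 82, 95, 89, 88, 88, 94, 97, 100, 100, 99]
318 [98, 73, 75, 81, 76, 76, 82, 96, 100, 101, 100, 101]
319 [102, 74, 73, 74, 72, 77, 95, 101, 101, 102, 102, 101]
320 [105, 73, 72, 72, 74, 79, 99, 102, 101, 101, 101, 101]
321 [106, 76, 71, 72, 72, 74, 86, 100, 101, 101, 101, 102]
322 [109, 91, 75, 73, 74, 75, 76, 90, 100, 101, 101, 101]
```

By the shift since rest (11.4 px), the tip is now at about z = 44 mm, so 9 mm of tip drop or 5.7 mm of pad sink remains.

```bash
python3 -m creep '[{"dx":-0.002,"dy":0.002,"dz":-0.003,"turn":0},{"dx":-0.002,"dy":0.002,"dz":-0.006,"turn":0},{"dx":-0.002,"dy":0.002,"dz":-0.008,"turn":0},{"dx":-0.002,"dy":0.002,"dz":-0.008,"turn":0}]' -1
python3 st.py r4
python3 w.py wr4
python3 - <<'E'
from h import *
crop(cv2.imread('pics/r4_s.png'),235,275,50,70,8,'pics/r4_z.png')
im=cv2.imread('pics/r4_s.png').astype(int)
for v in range(310,326): print(v,[int(im[v,u].sum()//3) for u in range(248,260)])
E
```

```text
time_s: 5.72
position: [0.474, -0.1261, 0.0772]
tcp_rot: [-0.549, 1.558, -0.853]
force: [-1.3, -4.2, 13.4]
finger_gap: 0.008
5.725 [ 0.474  -0.1261  0.0772] [-1.29 -4.25 13.44]
5.825 [ 0.47394293 -0.12606153  0.07731276] [[ 0.953 -0.293 -0.071  0.494]
 [-0.301 -0.916 -0.263 -0.06 ]
 [ 0.012  0.273 -0.962  0.206]
 [ 0.     0.     0.     1.   ]]
310 [102, 123, 121, 123, 124, 121, 101, 100, 96, 96, 100, 100]
311 [95, 124, 122, 122, 124, 122, 109, 101, 101, 101, 100, 102]
312 [90, 123, 123, 122, 123, 122, 110, 101, 98, 100, 100, 99]
313 [86, 117, 123, 121, 123, 124, 118, 100, 100, 100, 99, 99]
314 [87, 106, 123, 120, 121, 125, 120, 102, 99, 99, 100, 98]
315 [89, 104, 125, 121, 122, 124, 122, 106, 100, 99, 98, 99]
316 [86, 91, 123, 121, 122, 123, 122, 110, 100, 97, 99, 98]
317 [85, 87, 123, 123, 121, 122, 123, 115, 100, 99, 100, 100]
318 [97, 81, 109, 123, 122, 124, 124, 121, 102, 99, 100, 101]
319 [100, 80, 104, 123, 121, 121, 116, 109, 105, 100, 102, 100]
320 [104, 76, 86, 102, 96, 94, 93, 94, 99, 102, 102, 101]
321 [105, 77, 76, 82, 78, 77, 84, 97, 100, 100, 100, 100]
322 [109, 89, 75, 74, 76, 79, 95, 100, 101, 101, 102, 101]
323 [108, 83, 75, 80, 87, 94, 104, 102, 102, 104, 100, 102]
324 [109, 91, 74, 81, 97, 102, 102, 101, 99, 105, 103, 102]
325 [111, 97, 77, 78, 96, 104, 101, 100, 101, 104, 103, 102]
```

View pics/r4_z.png

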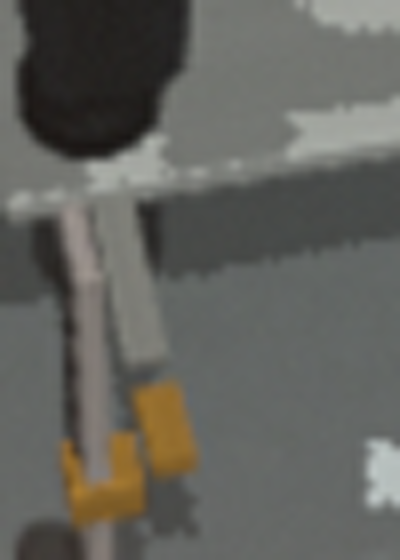

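View pics/wr4.png

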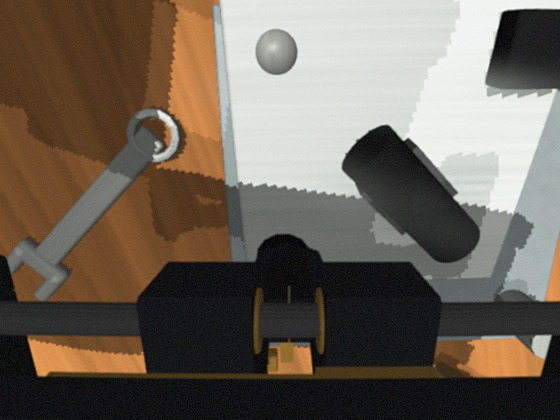

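The tip's top edge has moved 15 px since rest, predicting z ≈ 35.3 mm, and the tip-to-tab gap matches the level prediction (27 px zoomed, 30 predicted). I'll hold there for a second.

```bash
python3 -m creep '[{"dx":-0.002,"dy":0.002,"dz":-0.0022,"turn":0},{"dx":-0.002,"dy":0.002,"dz":-0.0022,"turn":0},{"dx":-0.002,"dy":0.002,"dz":-0.0022,"turn":0},{"dx":-0.002,"dy":0.002,"dz":-0.0022,"turn":0},{"dx":-0.002,"dy":0.002,"dz":-0.0022,"turn":0},{"dx":-0.002,"dy":0.002,"dz":-0.0022,"turn":0},{"dx":-0.002,"dy":0.002,"dz":-0.0022,"turn":0},{"dx":-0.002,"dy":0.002,"dz":-0.0022,"turn":0}]' -1
python3 st.py r5
python3 - <<'E'
from h import *
crop(cv2.imread('pics/r5_s.png'),235,275,50,70,8,'pics/r5_z.png')
im=cv2.imread('pics/r5_s.png').astype(int)
for v in range(316,325): print(v,[int(im[v,u].sum()//3) for u in range(248,260)])
E
```

```text
time_s: 6.88
position: [0.4741, -0.126, 0.0773]
tcp_rot: [-0.501, 1.552, -0.805]
force: [-1.1, -5.3, 12.1]
finger_gap: 0.008
6.875 [ 0.4741 -0.126   0.0773] [-1.08 -5.35 12.05]
316 [86, 91, 124, 122, 122, 123, 121, 110, 99, 98, 99, 99]
317 [85, 87, 124, 123, 122, 123, 124, 115, 100, 99, 98, 100]
318 [96, 83, 110, 123, 121, 123, 124, 119, 102, 102, 99, 98]
319 [102, 80, 102, 123, 120, 121, 116, 111, 104, 102, 101, 101]
320 [104, 76, 86, 101, 94, 94, 93, 94, 99, 101, 102, 102]
321 [105, 77, 75, 82, 78, 78, 83, 96, 99, 102, 102, 101]
322 [110, 91, 74, 73, 76, 81, 95, 102, 102, 101, 100, 102]
323 [107, 84, 73, 79, 86, 95, 102, 102, 103, 102, 101, 102]
324 [110, 91, 74, 79, 98, 102, 101, 101, 100, 104, 103, 101]
```

View pics/r5_z.png

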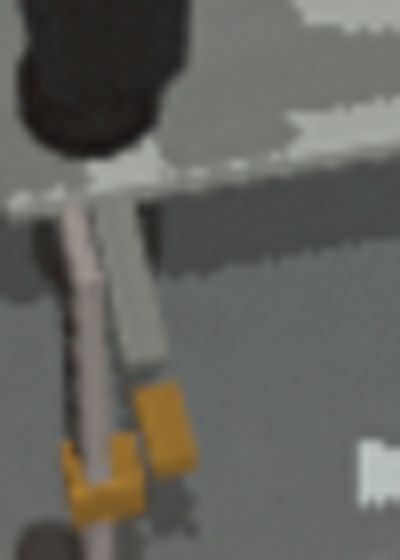

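Stable over the hold. As insurance against the roughly 1 mm measuring error, I'll hold once more about 1.5 mm (at the tip) deeper, then release.

```bash
python3 -m creep '[{"dx":-0.002,"dy":0.002,"dz":-0.0032,"turn":0},{"dx":-0.002,"dy":0.002,"dz":-0.0032,"turn":0},{"dx":-0.002,"dy":0.002,"dz":-0.0032,"turn":0},{"dx":-0.002,"dy":0.002,"dz":-0.0032,"turn":0},{"dx":-0.002,"dy":0.002,"dz":-0.0032,"turn":0},{"dx":-0.002,"dy":0.002,"dz":-0.0032,"turn":0},{"dx":-0.002,"dy":0.002,"dz":-0.0032,"turn":0},{"dx":-0.002,"dy":0.002,"dz":-0.0032,"turn":0}]' -1
python3 st.py r6
python3 -m creep '[{"dx":0,"dy":0,"dz":0.005,"turn":0},{"dx":0,"dy":0,"dz":0.01,"turn":0},{"dx":0,"dy":0,"dz":0.015,"turn":0},{"dx":0,"dy":0,"dz":0.022,"turn":0},{"dx":0,"dy":0,"dz":0.035,"turn":0},{"dx":0,"dy":0,"dz":0.06,"turn":0},{"dx":0,"dy":0,"dz":0.08,"turn":0},{"dx":0,"dy":0,"dz":0.08,"turn":0}]' -1
python3 st.py r7
python3 - <<'E'
from h import *
a=cv2.imread('pics/r6_s.png')[275:345,235:285];b=cv2.imread('pics/r7_s.png')[275:345,235:285]
cv2.imwrite('pics/r67.png',cv2.resize(np.hstack([a,b]),None,fx=7,fy=7,interpolation=cv2.INTER_CUBIC))
E
```

```text
time_s: 7.98
position: [0.4741, -0.1259, 0.0763]
tcp_rot: [-0.477, 1.547, -0.781]
force: [-1.9, -5.5, 13.1]
finger_gap: 0.006
7.975 [ 0.4741 -0.1259  0.0763] [-1.9  -5.45 13.11]
time_s: 9.07
position: [0.4751, -0.1262, 0.1579]
tcp_rot: [-0.437, 1.543, -0.741]
force: [-0.3, -0.3, -0.7]
finger_gap: 0.004
9.075 [ 0.4751 -0.1262  0.1579] [-0.29 -0.29 -0.71]
```

View pics/r67.png

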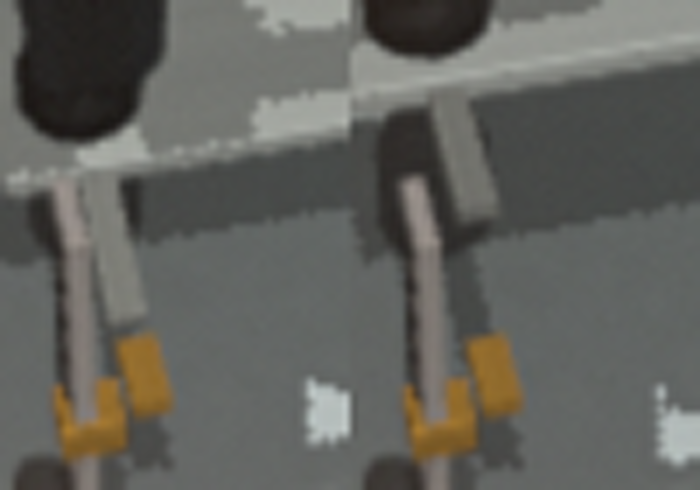

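The round pad sprang back: tip edge returned to its rest place, brass tab unmoved. Moving above the square pad and turning so the gripper body stays clear of the side view of its pointer.

```bash
python3 -m creep '[{"dx":0.015,"dy":0.008,"dz":0.01,"turn":-10.6},{"dx":0.03,"dy":0.016,"dz":0.01,"turn":-21.2},{"dx":0.045,"dy":0.026,"dz":0.01,"turn":-31.8},{"dx":0.06,"dy":0.034,"dz":0.01,"turn":-42.4},{"dx":0.08,"dy":0.045,"dz":0.01,"turn":-53},{"dx":0.1,"dy":0.056,"dz":0.01,"turn":-63.6},{"dx":0.115,"dy":0.066,"dz":0.01,"turn":-74.2},{"dx":0.115,"dy":0.066,"dz":0,"turn":-84.8}]' -1
python3 -m creep '[{"dx":0,"dy":0,"dz":-0.015,"turn":-4},{"dx":0,"dy":0,"dz":-0.035,"turn":-4},{"dx":0,"dy":0,"dz":-0.04,"turn":-4}]' -1
python3 st.py q1; python3 w.py wq1
```

```text
time_s: 10.18
position: [0.5894, -0.0588, 0.1548]
tcp_rot: [-0.502, 1.547, -2.291]
force: [0.2, -0.4, -0.2]
finger_gap: 0.005
time_s: 10.55
position: [0.5877, -0.0583, 0.112]
tcp_rot: [-0.659, 1.544, -2.516]
force: [-0.8, 0.2, 0.3]
finger_gap: 0.004
10.55 [ 0.5877 -0.0583  0.112 ] [-0.83  0.21  0.29]
10.65 [ 0.58862422 -0.0586394   0.11347205] [[-0.285 -0.919 -0.273  0.657]
 [-0.958  0.279  0.061 -0.076]
 [ 0.02   0.279 -0.96   0.241]
 [ 0.     0.     0.     1.   ]]
```

View pics/q1_sc.png

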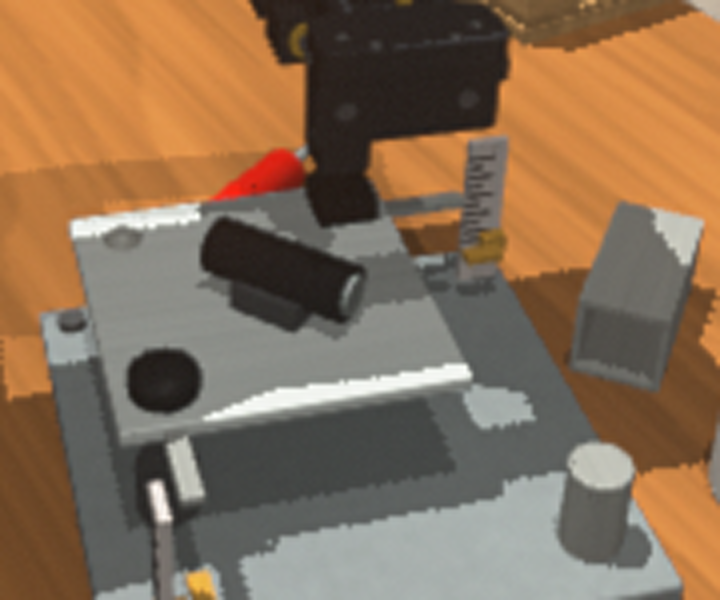

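View pics/wq1.png

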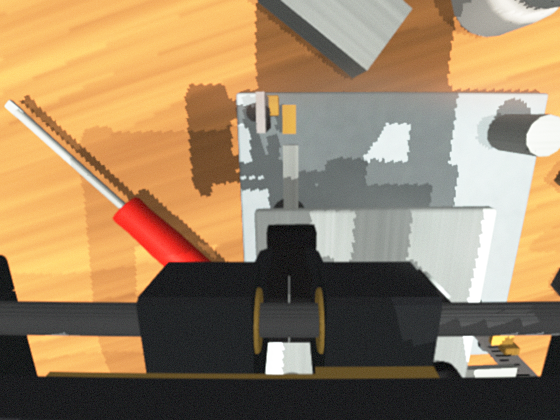

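Wrist view: pointer end at (290,145), brass tab at (289,105–133), in line. Fingertips are over the square pad. Lowering.

```bash
python3 -m creep '[{"dx":0.001,"dy":-0.0015,"dz":-0.006,"turn":0},{"dx":0.001,"dy":-0.0015,"dz":-0.011,"turn":0},{"dx":0.001,"dy":-0.0015,"dz":-0.015,"turn":0},{"dx":0.001,"dy":-0.0015,"dz":-0.018,"turn":0},{"dx":0.001,"dy":-0.0015,"dz":-0.021,"turn":0},{"dx":0.001,"dy":-0.0015,"dz":-0.024,"turn":0},{"dx":0.001,"dy":-0.0015,"dz":-0.027,"turn":0},{"dx":0.001,"dy":-0.0015,"dz":-0.027,"turn":0}]' -1
python3 st.py q2; python3 w.py wq2
python3 - <<'E'
from h import *
a=cv2.imread('pics/q1_s.png')[205:260,275:345];b=cv2.imread('pics/q2_s.png')[205:260,275:345]
cv2.imwrite('pics/q12.png',cv2.resize(np.vstack([a,b]),None,fx=5.4,fy=5.4,interpolation=cv2.INTER_CUBIC))
E
```

```text
time_s: 11.7
position: [0.5917, -0.0607, 0.0889]
tcp_rot: [-0.398, 1.548, -2.256]
force: [1.1, -1.3, 8.4]
finger_gap: 0.004
11.7 [ 0.5917 -0.0607  0.0889] [ 1.09 -1.33  8.4 ]
11.8 [ 0.5916865  -0.0607633   0.08896031] [[-0.285 -0.92  -0.269  0.66 ]
 [-0.958  0.279  0.06  -0.078]
 [ 0.02   0.275 -0.961  0.217]
 [ 0.     0.     0.     1.   ]]
```

View pics/q12.png

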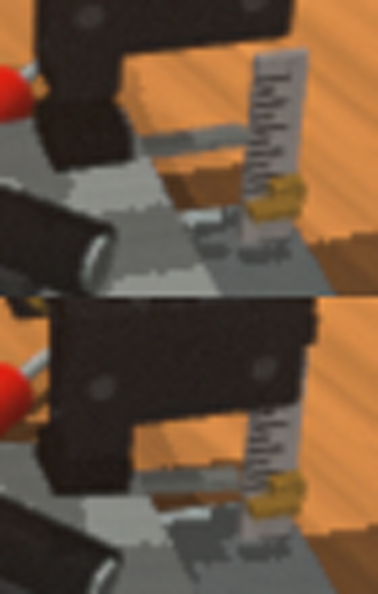

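View pics/wq2.png

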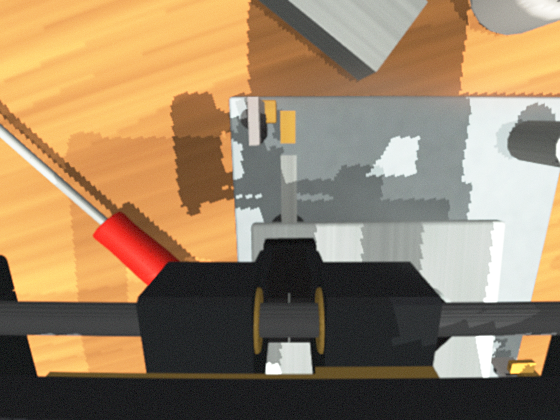

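```bash
cat > sq.py <<'E'
from h import *
import sys
cs=calibration('side')
g=np.radians(-106);ex=np.array([np.cos(g),np.sin(g)]);ey=np.array([-ex[1],ex[0]])
P=np.array([.498,-.0327])+.0012*ex+.0008*ey
def col(t,u,lat,h):
    A=np.linspace(.1,.15,60);q=np.array([proj(cs,np.r_[P+(a*np.cos(t)+h*np.sin(t))*ey+lat*ex,.068-a*np.sin(t)+h*np.cos(t)]) for a in A])
    return np.interp(u,q[:,0],q[:,1])
for u in (308,313,317):
    print(u,'top-far/near, bottom-near', {t:[round(float(col(t,u,l,h)),1) for l,h in((-.004,.002),(.004,.002),(.004,-.002))] for t in (0,.1,.12,.14,.16,.18,.2,.214,.23)})
    for n in sys.argv[1:]:
        im=cv2.imread(f'pics/{n}_s.png').astype(int)
        print(n,'from 222:',[int(im[v,u,0]) for v in range(222,252)])
E
python3 sq.py side0 q1 q2 2>/dev/null || (cp pics/side0.png pics/side0_s.png; python3 sq.py side0 q1 q2)
```

```text
308 top-far/near, bottom-near {0: [228.5, 231.3, 233.2], 0.1: [234.4, 237.1, 239.0], 0.12: [235.6, 238.3, 240.1], 0.14: [236.8, 239.5, 241.3], 0.16: [238.0, 240.7, 242.5], 0.18: [239.2, 241.8, 243.7], 0.2: [240.4, 243.0, 244.9], 0.214: [241.3, 243.9, 245.7], 0.23: [242.2, 244.8, 246.7]}
308 top-far/near, bottom-near {0: [228.5, 231.3, 233.2], 0.1: [234.4, 237.1, 239.0], 0.12: [235.6, 238.3, 240.1], 0.14: [236.8, 239.5, 241.3], 0.16: [238.0, 240.7, 242.5], 0.18: [239.2, 241.8, 243.7], 0.2: [240.4, 243.0, 244.9], 0.214: [241.3, 243.9, 245.7], 0.23: [242.2, 244.8, 246.7]}
side0 from 222: [65, 66, 66, 67, 63, 59, 74, 158, 169, 163, 100, 75, 60, 59, 59, 61, 60, 59, 60, 59, 57, 67, 114, 162, 205, 210, 218, 222, 222, 224]
q1 from 222: [71, 72, 72, 71, 72, 68, 66, 71, 72, 75, 81, 78, 67, 63, 63, 40, 32, 29, 30, 31, 29, 39, 91, 117, 99, 90, 93, 95, 97, 99]
q2 from 222: [29, 30, 30, 30, 29, 40, 63, 65, 62, 63, 64, 62, 63, 60, 49, 69, 71, 79, 81, 52, 31, 37, 95, 140, 89, 67, 68, 68, 68, 68]
313 top-far/near, bottom-near {0: [227.8, 230.6, 232.5], 0.1: [234.2, 236.9, 238.7], 0.12: [235.4, 238.1,
[... 612 characters left out ...]
p-far/near, bottom-near {0: [227.3, 230.1, 231.9], 0.1: [233.9, 236.6, 238.4], 0.12: [235.3, 237.9, 239.8], 0.14: [236.6, 239.3, 241.1], 0.16: [237.9, 240.6, 242.4], 0.18: [239.3, 241.9, 243.7], 0.2: [240.7, 243.2, 245.1], 0.214: [241.6, 244.2, 246.0], 0.23: [242.7, 245.3, 247.1]}
side0 from 222: [58, 58, 59, 62, 64, 90, 158, 163, 130, 89, 73, 63, 62, 60, 59, 59, 59, 62, 58, 57, 71, 148, 152, 148, 148, 154, 154, 156, 151, 140]
q1 from 222: [63, 62, 64, 67, 70, 78, 98, 100, 93, 87, 82, 73, 66, 59, 41, 38, 39, 39, 40, 38, 43, 90, 88, 69, 70, 89, 95, 94, 93, 79]
q2 from 222: [30, 29, 31, 29, 42, 65, 70, 71, 70, 74, 71, 69, 66, 47, 76, 97, 100, 90, 75, 46, 45, 90, 74, 67, 67, 67, 67, 74, 93, 94]
```

By the side-view column at u=313 the pointer's top edge has gone from 228 to 236.6, i.e. tilt ≈ 0.138. The target is ≈ 0.213 (edge at 241.5), so about 7 mm more of pad sink. I'll do most of it now.

```bash
python3 -m creep '[{"dx":-0.001,"dy":0,"dz":-0.004,"turn":0},{"dx":-0.001,"dy":0,"dz":-0.006,"turn":0},{"dx":-0.001,"dy":0,"dz":-0.008,"turn":0},{"dx":-0.001,"dy":0,"dz":-0.009,"turn":0},{"dx":-0.001,"dy":0,"dz":-0.009,"turn":0}]' -1
python3 st.py q3; python3 w.py wq3; python3 sq.py q3 | grep q3
python3 - <<'E'
from h import *
b=cv2.imread('pics/q3_s.png')[205:260,275:345]
cv2.imwrite('pics/q3z.png',cv2.resize(b,None,fx=8,fy=8,interpolation=cv2.INTER_CUBIC))
crop(cv2.imread('pics/wq3.png'),240,80,90,70,8,'pics/wq3z.png')
E
```

```text
time_s: 12.48
position: [0.5918, -0.0609, 0.0817]
tcp_rot: [-0.297, 1.549, -2.156]
force: [-1.1, 0.7, 11.1]
finger_gap: 0.005
12.475 [ 0.5918 -0.0609  0.0817] [-1.06  0.73 11.06]
12.575 [ 0.59175375 -0.06090937  0.08180984] [[-0.285 -0.921 -0.267  0.659]
 [-0.958  0.279  0.059 -0.078]
 [ 0.02   0.272 -0.962  0.21 ]
 [ 0.     0.     0.     1.   ]]
q3 from 222: [30, 30, 27, 29, 31, 32, 29, 29, 29, 37, 60, 64, 63, 61, 43, 32, 31, 27, 34, 67, 71, 72, 83, 110, 79, 66, 66, 67, 68, 67]
q3 from 222: [31, 27, 29, 28, 27, 28, 30, 30, 32, 63, 66, 64, 62, 42, 37, 37, 38, 35, 40, 67, 95, 97, 88, 79, 70, 66, 67, 67, 68, 66]
q3 from 222: [30, 29, 30, 29, 29, 29, 30, 32, 48, 71, 72, 69, 65, 44, 38, 37, 38, 37, 39, 64, 88, 95, 87, 80, 68, 67, 66, 72, 74, 92]
```

View pics/q3z.png

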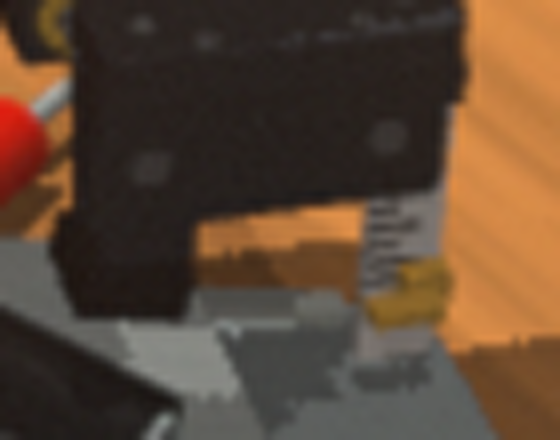

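View pics/wq3z.png

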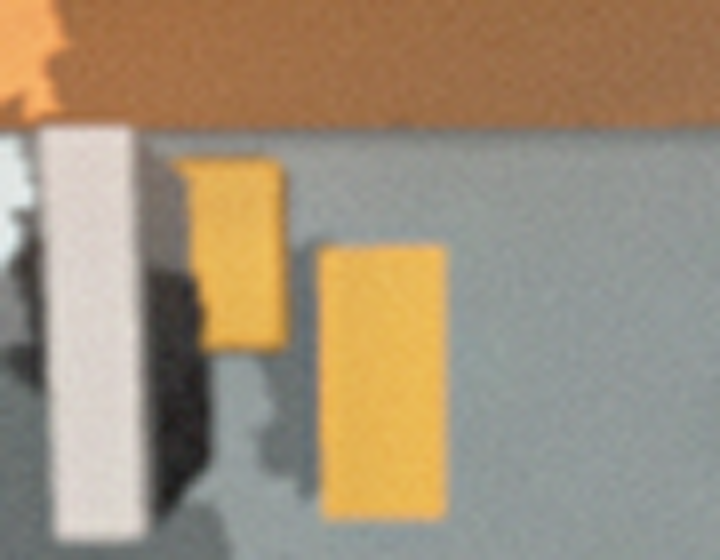

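Edge at u=313 is now 241.0, giving tilt ≈ 0.207 (tip z ≈ 37 mm); the TCP travel gives 0.214 (36 mm). Cross-check: pointer and tab are both 8 mm wide, so in the wrist view level means equal pixel widths.

```bash
python3 - <<'E'
from h import *
from scipy.signal import find_peaks
im=cv2.imread('pics/wq3.png');crop(im,250,110,90,70,8,'pics/wq3y.png')
def width(row,lo,hi):
    r=im[row-1:row+2].astype(float).mean(0); 
    return r
for v in range(128,172,2):
    b=im[v].astype(int); print(v,[tuple(int(k) for k in b[u])[::2] for u in range(274,300,1)] if v in(136,140,150,156,162) else '')
E
```

```text
128 
130 
132 
134 
136 [(116, 109), (113, 108), (116, 107), (114, 107), (115, 101), (112, 128), (99, 200), (89, 232), (82, 230), (82, 230), (81, 227), (84, 230), (84, 230), (83, 232), (78, 230), (86, 232), (85, 234), (84, 235), (82, 234), (88, 237), (89, 235), (118, 208), (144, 162), (151, 144), (148, 140), (152, 145)]
138 
140 [(155, 147), (154, 148), (146, 141), (126, 118), (113, 102), (113, 125), (96, 193), (84, 230), (87, 232), (83, 229), (82, 230), (84, 231), (83, 229), (88, 232), (80, 232), (80, 231), (86, 233), (82, 232), (88, 235), (79, 233), (90, 233), (116, 205), (148, 161), (157, 144), (155, 144), (150, 141)]
142 
144 
146 
148 
150 [(135, 129), (128, 123), (145, 135), (156, 149), (158, 149), (155, 148), (157, 151), (154, 148), (152, 146), (151, 142), (136, 130), (136, 127), (139, 133), (152, 140), (152, 145), (151, 144), (154, 143), (153, 145), (150, 144), (153, 144), (156, 148), (150, 145), (149, 144), (149, 140), (156, 149), (155, 147)]
152 
154 
156 [(115, 110), (114, 108), (112, 108), (115, 110), (110, 103), (109, 102), (112, 107), (112, 104), (114, 106), (110, 107), (123, 115), (145, 137), (152, 144), (156, 145), (157, 147), (153, 146), (157, 147), (155, 147), (158, 147), (156, 148), (152, 143), (154, 148), (152, 145), (153, 146), (153, 147), (151, 143)]
158 
160 
162 [(114, 106), (114, 107), (109, 105), (113, 104), (108, 103), (115, 109), (149, 146), (181, 182), (185, 186), (184, 185), (187, 188), (183, 185), (181, 184), (181, 185), (182, 184), (179, 182), (177, 181), (177, 182), (182, 185), (184, 191), (185, 187), (189, 191), (164, 162), (152, 144), (148, 142), (150, 141)]
164 
166 
168 
170
```

View pics/wq3y.png

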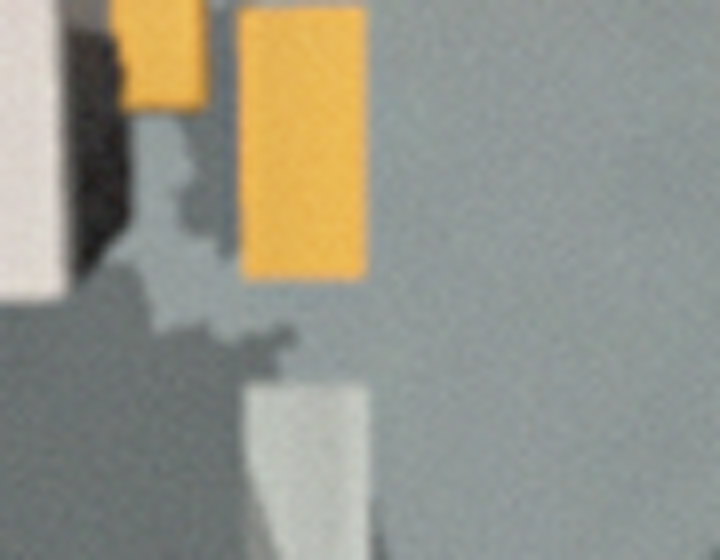

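The tab is 15.8 px wide and the pointer end 15.8 px, so they are level within a couple of mm, which agrees with the other two. Holding.

```bash
python3 -m creep '[{"dx":-0.001,"dy":0,"dz":-0.0022,"turn":0},{"dx":-0.001,"dy":0,"dz":-0.0022,"turn":0},{"dx":-0.001,"dy":0,"dz":-0.0022,"turn":0},{"dx":-0.001,"dy":0,"dz":-0.0022,"turn":0},{"dx":-0.001,"dy":0,"dz":-0.0022,"turn":0},{"dx":-0.001,"dy":0,"dz":-0.0022,"turn":0},{"dx":-0.001,"dy":0,"dz":-0.0022,"turn":0},{"dx":-0.001,"dy":0,"dz":-0.0022,"turn":0}]' -1
python3 st.py q4; python3 sq.py q4 | grep q4
python3 -m creep '[{"dx":-0.001,"dy":0,"dz":-0.003,"turn":0},{"dx":-0.001,"dy":0,"dz":-0.003,"turn":0},{"dx":-0.001,"dy":0,"dz":-0.003,"turn":0},{"dx":-0.001,"dy":0,"dz":-0.003,"turn":0},{"dx":-0.001,"dy":0,"dz":-0.003,"turn":0},{"dx":-0.001,"dy":0,"dz":-0.003,"turn":0},{"dx":-0.001,"dy":0,"dz":-0.003,"turn":0},{"dx":-0.001,"dy":0,"dz":-0.003,"turn":0}]' -1
python3 st.py q5; python3 sq.py q5 | grep q5
```

```text
time_s: 13.62
position: [0.5917, -0.061, 0.0814]
tcp_rot: [-0.205, 1.55, -2.063]
force: [-3.3, 0.8, 12.0]
finger_gap: 0.005
13.625 [ 0.5917 -0.061   0.0814] [-3.34  0.79 11.98]
q4 from 222: [28, 30, 28, 29, 30, 30, 28, 29, 28, 33, 59, 64, 64, 62, 42, 32, 30, 28, 31, 56, 69, 74, 80, 94, 74, 67, 69, 68, 68, 70]
q4 from 222: [28, 30, 28, 30, 29, 29, 28, 30, 30, 48, 61, 64, 62, 43, 37, 38, 38, 36, 37, 56, 93, 99, 88, 82, 69, 66, 67, 67, 69, 68]
q4 from 222: [30, 30, 28, 28, 27, 29, 28, 29, 39, 69, 73, 71, 65, 44, 37, 37, 37, 37, 37, 51, 66, 94, 88, 84, 70, 67, 67, 71, 76, 93]
time_s: 14.72
position: [0.5916, -0.061, 0.0802]
tcp_rot: [-0.114, 1.55, -1.972]
force: [-2.2, 1.7, 13.1]
finger_gap: 0.007
14.725 [ 0.5916 -0.061   0.0802] [-2.23  1.7  13.05]
q5 from 222: [30, 29, 30, 30, 29, 29, 32, 31, 30, 29, 38, 61, 64, 63, 42, 38, 33, 30, 29, 34, 68, 72, 76, 81, 76, 68, 68, 69, 69, 67]
q5 from 222: [28, 30, 28, 29, 29, 30, 29, 29, 32, 34, 60, 65, 63, 45, 38, 37, 37, 38, 38, 42, 79, 98, 96, 88, 80, 70, 67, 67, 68, 68]
q5 from 222: [30, 30, 30, 32, 29, 30, 28, 27, 30, 51, 70, 71, 65, 44, 36, 37, 38, 37, 36, 36, 48, 94, 94, 87, 76, 67, 67, 72, 75, 92]
```

View pics/q5_sc.png

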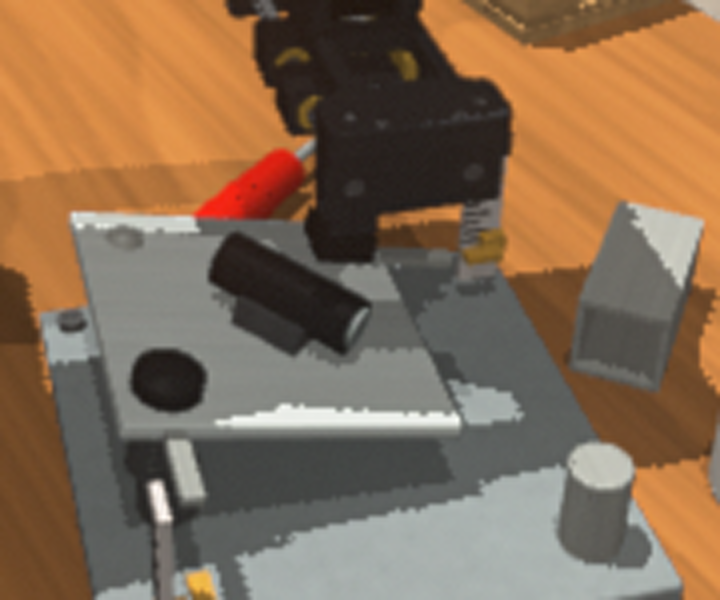

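Two holds were made, at tip z ≈ 36.7 and 35.3 mm by the pointer edge, which bracket the mark. Releasing.

```bash
python3 -m creep '[{"dx":0,"dy":0,"dz":0.005,"turn":0},{"dx":0,"dy":0,"dz":0.01,"turn":0},{"dx":0,"dy":0,"dz":0.015,"turn":0},{"dx":0,"dy":0,"dz":0.022,"turn":0},{"dx":0,"dy":0,"dz":0.035,"turn":0},{"dx":0,"dy":0,"dz":0.06,"turn":0},{"dx":0,"dy":0,"dz":0.1,"turn":0},{"dx":0,"dy":0,"dz":0.12,"turn":0}]' -1
python3 -m creep '[{"dx":-0.04,"dy":-0.04,"dz":0.02,"turn":0},{"dx":-0.08,"dy":-0.08,"dz":0.03,"turn":0},{"dx":-0.12,"dy":-0.12,"dz":0.04,"turn":0},{"dx":-0.16,"dy":-0.16,"dz":0.05,"turn":0},{"dx":-0.2,"dy":-0.2,"dz":0.05,"turn":0},{"dx":-0.23,"dy":-0.24,"dz":0.05,"turn":0},{"dx":-0.25,"dy":-0.27,"dz":0.05,"turn":0},{"dx":-0.25,"dy":-0.27,"dz":0.05,"turn":0}]' -1
python3 st.py e1; python3 sq.py side0 e1 | grep -E 'side0|e1'
python3 - <<'E'
from h import *
a=cv2.imread('pics/side0.png').astype(int);b=cv2.imread('pics/e1_s.png').astype(int)
for n in ('side0','e1_s'):
    im=cv2.imread(f'pics/{n}.png').astype(int);print(n,[int(im[v,252].sum()//3) for v in range(300,325)])
    h=cv2.cvtColor(im.astype('uint8'),cv2.COLOR_BGR2HSV);
    for nm,(x,y,w,hh) in {'r':(240,318,22,24),'s':(318,232,20,18)}.items():
        r=h[y:y+hh,x:x+w];m=(r[...,0]>15)&(r[...,0]<28)&(r[...,1]>140)&(r[...,2]>90);print(nm,m.sum(),np.argwhere(m).mean(0) if m.any() else 0)
E
```

```text
time_s: 15.82
position: [0.5927, -0.0613, 0.203]
tcp_rot: [0.066, 1.55, -1.791]
force: [0.2, 0.3, 1.2]
finger_gap: 0.007
time_s: 16.82
position: [0.3414, -0.3329, 0.2528]
tcp_rot: [0.056, 1.55, -1.806]
force: [0.2, 0.6, 0.4]
finger_gap: 0.003
16.825 [ 0.3414 -0.3329  0.2528] [0.19 0.56 0.35]
side0 from 222: [65, 66, 66, 67, 63, 59, 74, 158, 169, 163, 100, 75, 60, 59, 59, 61, 60, 59, 60, 59, 57, 67, 114, 162, 205, 210, 218, 222, 222, 224]
e1 from 222: [96, 94, 95, 96, 95, 89, 107, 221, 231, 228, 144, 109, 92, 87, 89, 88, 90, 89, 89, 90, 86, 98, 166, 227, 252, 252, 253, 254, 254, 254]
side0 from 222: [63, 63, 61, 63, 63, 68, 119, 162, 166, 113, 81, 62, 59, 61, 60, 59, 59, 57, 57, 60, 59, 85, 146, 153, 151, 150, 153, 153, 136, 128]
e1 from 222: [92, 91, 93, 96, 93, 101, 168, 226, 229, 160, 116, 91, 88, 90, 88, 88, 89, 88, 88, 87, 88, 122, 206, 216, 213, 213, 213, 215, 191, 183]
side0 from 222: [58, 58, 59, 62, 64, 90, 158, 163, 130, 89, 73, 63, 62, 60, 59, 59, 59, 62, 58, 57, 71, 148, 152, 148, 148, 154, 154, 156, 151, 140]
e1 from 222: [86, 86, 86, 90, 92, 131, 223, 227, 186, 126, 106, 96, 90, 88, 88, 89, 90, 89, 89, 86, 104, 210, 212, 209, 209, 216, 218, 218, 214, 197]
side0 [93, 92, 91, 91, 87, 77, 64, 46, 40, 48, 68, 68, 67, 62, 65, 62, 60, 59, 59, 59, 59, 59, 60, 71, 81]
r 121 [13.87603306 11.28099174]
s 60 [9.6        8.21666667]
e1_s [69, 72, 74, 73, 73, 73, 73, 74, 72, 73, 73, 74, 73, 74, 75, 75, 76, 81, 79, 74, 58, 45, 41, 42, 41]
r 0 0
s 93 [ 9.91397849 11.16129032]
```

View pics/e1_s.png

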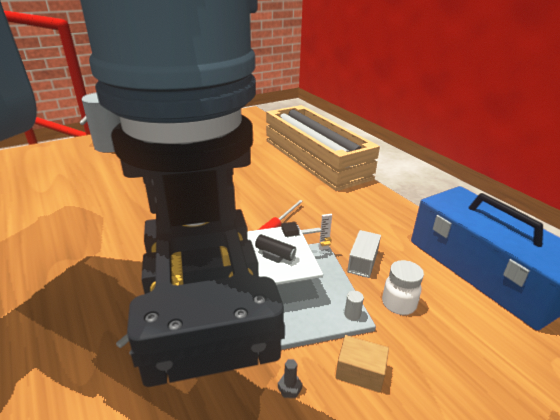

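View pics/e1_t.png

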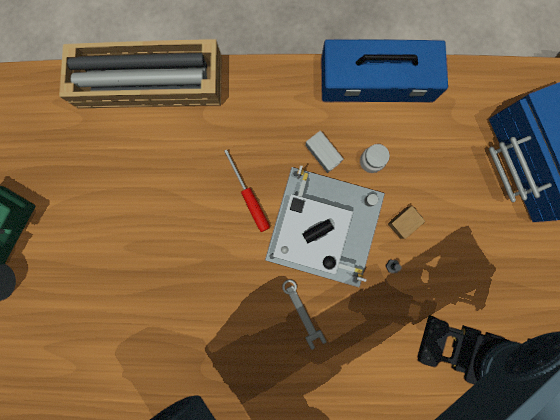

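Both corners are up: the square pointer's edges sit on the same rows as at the start. In the top view everything loose stands at its first pixel positions. Only the round tip is hidden in this side view, and I saw it back up earlier. Handing in.

```bash
python3 -c "
from bench import *
print(finish_job())"
```

```text
the job is handed in; nothing more can be done
None
```

I pressed and held the round pad and then the square pad level with their marks, and each sprang back up. The job was handed in at about 17 s, with no verdict reported.

| Pad | Mark height (mm) | Tip height at the two holds (mm) | Hold time each (s) | Force (N) |
|---|---|---|---|---|
| Round | about 35 | 35.3, then about 1.5 lower | about 1 | 12–13 |
| Square | about 36 | 36.7 and 35.3 | about 1 | 12–13 |

- **Accuracy:** these heights are camera estimates good to 1–2 mm, within the 4 mm allowance. At the square pad, edge position, TCP travel and the wrist-view width check agreed within 1–2 mm.
- **After release:** the square pointer was back at its starting pixel rows, and the round pointer was back up in the picture taken just after its release. The round brass mark had not moved in that picture.
- **Last top view:** I compared it by eye with the first, and the loose things and the mount looked unmoved. The arm stood clear.
- **Checks that fell short:** in the last side picture the gripper hid the round pointer and mark. For the square mark I have no clean number, because brighter light changed the brass mask (centre about 3 px to the right, height equal within 0.3 px). By eye it looked in place.
- **Refused call:** my first move call was rejected for missing row keys, and nothing moved.

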